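# Press an embossing stamp through a guide window

## Task

Set the guide plate gently on top of the stamping block, window over the block's card-faced spring pad and edges flush with the block's all round, and let go of it. Then take the stamp with the rectangular foot, pass its foot down through the guide's window and press the spring pad about half-way down; finish while still gripping the stamp and holding the pad pressed. Leave the other things on the table where they are.

Things in the scene. Friction and masses are not known exactly. Their poses are not given: they have to be found in the camera images.
- block: The stamping block: a wooden block 150 mm (x) x 80 mm (y) x 40 mm high, fixed on the table (it stands elsewhere, and turned, each time). Origin: centre of its underside, z up. In its top, off centre towards its +x end, is a recess 58 x 36 mm and 16 mm deep with the spring pad in it.
- target (a point): The centre of the pad's recess, level with the block's top face: 38 mm along the block's +x from the block's centre, 40 mm above the table; axes as the block's. Fixed: it does not go down with the pad.
- pad (a joint): How far the spring pad is pressed down, in m: 0 at rest (its white card-faced top, 54 x 32 mm, is then 1 mm below the block's top), 0.010 at its stop. The spring needs 3 N to start and 1.5 N more for each mm (10.5 N at half-way); it springs back when let go.
- guide_grip (a point): The loose guide: a flat plywood plate 150 x 80 mm, 12 mm thick (the block's outline), lying flat on the table, 0.25 to 0.5 kg, with a dark wooden upright handle on it: 20 mm thick along the guide's x, 50 mm wide along its y, rising 44 mm above the plate, 20 mm from the plate's centre towards its -x end. This point is on the handle's middle, 24 mm above the plate's upper face (36 mm above its underside). Guide axes: z up, x along its length from the handle to the window.
- window (a point): Centre of the guide's window, at the plate's UNDERSIDE: 38 mm along guide +x from the plate's centre, 58 mm from the handle. The window is a through slot 42 mm (x) x 18 mm (y), its upper rim bevelled 3 mm wide. Axes as the guide's. With the guide rightly set, this point and its axes fall on target.
- stamp_mid (a point): The stamp with the rectangular foot, loose, standing upright on its foot, 86 mm tall, about 0.2 kg. Foot and lower part: 40 mm (x) x 16 mm (y), 36 mm high, brass underneath (2 mm less than the window each way); above it the dark wooden grip, 34 mm (x) x 22 mm (y), from 36 to 86 mm high. This point is on its centre line, 43 mm above its foot's underside; z up, x along the foot's length. Either way round will do.
- stamp_foot (a point): Centre of the underside of that stamp's foot; axes as the stamp's.
- round_stamp: Bystander: a small stamp with a ROUND foot 38 mm across, 69 mm tall, wooden; not the one to use. Origin: centre of its underside.
- tub: Bystander: a yellow plastic tub 110 x 160 x 65 mm with pens in it. Origin: centre of its underside.
- glue0: Bystander: a white plastic jar 54 mm across, 115 mm tall. Origin: centre of its underside.
- glue1: Bystander: a second white plastic jar 54 mm across, 115 mm tall. Origin: centre of its underside.
- awl: Bystander: an awl with a wooden handle, 155 mm long, 23 mm thick, lying. Origin: on the table under its handle's front half.
- stone: Bystander: a dark sharpening stone in a low wooden holder, 55 x 130 mm, 24 mm high. Origin: centre of its underside.
- pencil_cup: Bystander: a white ceramic cup 76 mm across, 95 mm tall, with pencils reaching 160 mm high. Origin: centre of its underside.
Mind the look-alikes: they are no part of the job. What is shaped like the part that bears guide_grip but blue or orange is not meant.

How it is judged (in metres and radians):
On the way, in this order (a step that is already met when the one before it is completed fails the run):
1. the guide lies flush on the block, window over the pad, let go (horizontal distance between window and target below 0.005 m and angle between the x axis of window and the x axis of target, either way round below 0.07 rad and z of window in the frame of target between -0.0025 and 0.0025 m and angle between window's own z axis and vertical below 0.04 rad and contact force between the fingers and guide below 0.2 N), for 0.2 s.
2. the stamp's foot is down through the window, held by the gripper (horizontal distance between stamp_foot and window below 0.004 m and angle between stamp_foot's own z axis and vertical below 0.09 rad and z of stamp_foot in the frame of window below 0.006 m and contact force between the fingers and stamp above 1 N), for 0.1 s.
At the end, for the whole second after the job is handed in: Guide flat on the block, untouched, window within 5 mm of the pad's centre and within 4 degrees of the block's line; stamp still gripped, upright within 5 degrees, its foot inside the window (centres within 4 mm), at rest, holding the pad 2.5 to 8.5 mm down (half-way: 5) (all of step 1 and horizontal distance between stamp_foot and window below 0.004 m and angle between stamp_foot's own z axis and vertical below 0.09 rad and z of stamp_foot in the frame of target below -0.002 m and value of joint pad between 0.0025 and 0.0085 m and contact force between the fingers and stamp above 1 N and contact force between stamp and pad above 3 N and linear speed of stamp below 0.02 m/s); the arm keeps its last pose, push and grip.
It fails at once if the guide is dropped or thrown (linear speed of guide above 0.5 m/s and contact force between the fingers and guide below 0.1 N).
It fails at once if another thing on the table is disturbed (moved over 30 mm) (distance of any of round_stamp, tub, glue0, glue1, awl, stone, pencil_cup from where it was at the start of the episode above 0.03 m).
It also fails if it takes over 64 s, if anything falls off the work surface, if the arm or the gripper's body presses on something with over 40 N, if the wrist force passes 120 N, or if a joint passes its speed limit or range.

## Robot

A 6-joint arm with a two-finger parallel gripper is mounted at the origin on the work surface. World frame = base frame: x ahead of the robot, y to its left, z up, the work surface at z = 0. Lengths are in mm, angles in rad, forces in N, time in s.
With the tool pointing down it reaches from about 275 to 750 mm from the base axis. Payload 10.2 kg.
Tool frame: the origin (TCP) lies at the very end of the fingers, on their centre line; the grasp point (between the pads) lies ctrl.grip_depth behind it (ctrl.grip_depth is the distance from the TCP to the grasp point, in mm); z points along the fingers, y is the direction in which the jaws open and shut (so a half turn about z gives the same grasp; the last joint's range is limited). The gripper opens to 85 mm and grips with 20 to 120 N. Pads are 22 mm wide; open, the fingers measure 114 mm over their backs; the gripper's body (76 mm by 85 mm) begins 54 mm behind the grasp point. The pads swing forward as they close: fully open they stand 13 mm farther back than shut.
Start: joints at [-1.506, 0.313, 1.498, -0, 1.331, -0.223], TCP at [149.005, -503.417, 231.294] pointing down, gripper open.
Joint ranges: [-2.94, 2.94], [-0.97, 2.17], [0.19, 2.56], [-1.23, 4.37], [0.02, 3.11], [-2.88, 2.88]. Speed limits (rad/s): [2.39, 2.39, 3.01, 3.14, 3.14, 3.14].

## Interface

Orientations are given as a unit quaternion [w, x, y, z].
In Python, from rig import telemetry, eyes, ctrl, nets gives the robot as it stands. The module is installed in compiled form; this text tells all that it offers.
- The arm moves only by the tool drive_tool, never from a script. Its argument "series" is text: rows parted by semicolons, each of 7 numbers parted by spaces: the shift along the tool's x, y, z normalised to -1 to 1, where 1 is 0.12 m, then the turn, a rotation vector about the tool's x, y, z normalised to -1 to 1, where 1 is 0.5 rad, then the opening, from 0 (shut) to 1 (fully open). In form: tx ty tz wx wy wz hand; .... A call has 1 to 20 rows; each row is the pose to reach, as a shift and turn from the pose measured when the call began, along the tool's axes at that moment; what a row does not reach only later rows make up. A row lasts 1/10 s, in which the tool goes at most 50 mm and 8.59 degrees, less where a joint would pass 70% of its speed; a pose out of reach is approached as far as the arm can. A call with a number of a shift or a turn outside -1 to 1 is refused whole. A call with a gripper value outside its range is refused whole. The fingers move at their own pace and stop on an object; "newtons" is the grip in N (left out, the last holds). Time passes only in rows, so rows that repeat a pose let the fingers close. It gives the time, the measured TCP pose, the force and the opening at its end, in the units of the state.
- telemetry.sense(): the state, without advancing time (a new reading comes with each control period).
- eyes.capture(name): name is "scene" or "top"; returns a dict with "frame" (384x512x3 uint8, red, green, blue), "fx", "fy", "cx", "cy" (pixels), "view" (4x4, takes a point from world to camera coordinates). Camera axes: x right, y up, looking along -z (the intrinsics and any distortion apply to the point x, -y, -z); pixel columns grow to the right and rows downward; lengths in mm; the calibration is good to about 2 mm. A picture is of the moment at which its call begins. There is no depth.
- ctrl.finish_job(): hands the job in, once; it reports no verdict.
Trained networks look in a picture, given as the dict that the camera call returned (one of the last four; its "shot" number tells which), for a name from the list of things; names that differ only in an ending like _2 or _b are one class to them, and where a whole thing is asked for, a point or a joint stands for the part that bears it (a point fixed in the world has none). Each returns a list of dicts, best first, with "confidence" (0 to 1); they miss things now and then, are a little off and sometimes report something else, mostly with a low value. They report only what shows in the picture. A call takes as long as a camera call. They do not tell look-alikes from the thing itself.
- nets.spot_in(name, picture): "rect" ([left, top, right, bottom] in pixels, round what is visible of it).
The state is a dict: "time_s": time; "joints": joint angles; "dq": joint speeds; "tau": joint torques, N m; "eef_pos": TCP position; "ee_rot": TCP orientation; "force": force on the tool from outside, world axes, zero at the start; "wrist_torque": the same for the moment, N m; "grip_width": opening from 0.0 (shut) to 1.0 (fully open).
Only numpy, scipy, OpenCV 4.12 (cv2) and the standard library are available. Lean on these libraries where they do the work, as an engineer would, in place of code of your own. Each camera call takes 0.05 s, during which the arm holds its last target. There are 200 camera calls.

## Working session

There is one attempt and no reset: what is moved stays moved. The work goes in short steps, Python scripts to look and compute and a tool call to move; the robot and the scene stay as the last step left them, time stands still between calls to the robot, and variables do not carry over. Pictures are saved under pics/ and viewed, about 8 in all and at most 12, crops included, and the job is handed in when it is done.

Besides the shell and the picture viewer there is one more tool, called after "Call:" in YAML: its name, and indented under it one key for each argument. drive_tool: Moves the arm, as the interface text tells. Scaled input: -1 to 1 covers 0.12 m each way for a shift and 0.5 rad each way for a turn. Its arguments: {"type":"object","properties":{"series":{"type":"string"},"newtons":{"type":"number"}},"required":["series"]}

```bash
mkdir -p pics; cat > h.py <<'E'
import numpy as np, cv2
from rig import telemetry, eyes, ctrl, nets
E
python3 - <<'E'
from h import *
print(telemetry.sense(), ctrl.grip_depth)
for n in ("scene","top"):
    p=eyes.capture(n); cv2.imwrite(f"pics/{n}0.png",p["frame"][...,::-1])
    print(n,[p[k] for k in("fx","fy","cx","cy")],np.round(p["view"],4).tolist(),[k for k in p])
    for t in ("block","guide_grip","stamp_mid","round_stamp","pad"):
        print(t,[(np.round(d["rect"]).tolist(),round(d["confidence"],2)) for d in nets.spot_in(t,p)][:4])
a=cv2.imread("pics/scene0.png");b=cv2.imread("pics/top0.png")
E
```

```text
{'time_s': 0.0, 'joints': array([-1.50640742e+00,  3.13482491e-01,  1.49842672e+00, -6.45597490e-06,
        1.33098184e+00, -2.23427569e-01]), 'dq': array([-0.00096832,  0.00040832,  0.00172097,  0.00191098, -0.00151324,
       -0.0005126 ]), 'tau': array([ 1.54357080e-03, -4.12262714e+01, -2.59740901e+01, -9.70981068e-05,
        4.14212045e-03, -1.28632571e-06]), 'eef_pos': array([ 148.98260049, -503.15891774,  230.72234626]), 'ee_rot': array([-6.47395839e-04,  9.89662748e-01,  1.43412771e-01,  4.84442183e-05]), 'force': array([-0.40023057,  0.09651819, -0.46369935]), 'wrist_torque': array([-0.02640358, -0.0053876 ,  0.04541094]), 'grip_width': 1.0001549920205455} 18.700000000000003
scene [358.7944367006589, 358.7944367006589, 257.4085612316442, 191.35567235701495] [[-0.6514, 0.7587, -0.0035, 264.1949], [-0.6577, -0.5624, 0.5011, 353.8549], [0.3783, 0.3288, 0.8654, -1306.0355], [0.0, 0.0, 0.0, 1.0]] ['frame', 'fx', 'fy', 'cx', 'cy', 'view', 'shot']
block [([191.0, 160.0, 241.0, 209.0], 0.65)]
guide_grip [([353.0, 232.0, 409.0, 266.0], 0.92), ([293.0, 202.0, 352.0, 249.0], 0.83), ([354.0, 165.0, 408.0, 210.0], 0.81), ([230.0, 201.0, 270.0, 255.0], 0.57)]
stamp_mid [([176.0, 110.0, 186.0, 139.0], 0.7)]
round_stamp [([176.0, 225.0, 192.0, 243.0], 0.73)]
pad [([200.0, 184.0, 219.0, 198.0], 0.71)]
top [350.9641112273175, 350.9641112273175, 258.0771303786377, 191.57416589613507] [[-0.0184, -0.9997, -0.0147, 80.7461], [0.9945, -0.0198, 0.1027, -521.3605], [-0.103, -0.0127, 0.9946, -900.7179], [0.0, 0.0, 0.0, 1.0]] ['frame', 'fx', 'fy', 'cx', 'cy', 'view', 'shot']
block [([282.0, 151.0, 323.0, 214.0], 0.55)]
guide_grip [([126.0, 288.0, 188.0, 328.0], 0.86), ([207.0, 149.0, 271.0, 198.0], 0.64), ([85.0, 213.0, 147.0, 273.0], 0.6)]
stamp_mid [([388.0, 203.0, 409.0, 220.0], 0.74)]
round_stamp [([270.0, 102.0, 286.0, 123.0], 0.55)]
pad [([290.0, 158.0, 304.0, 180.0], 0.59)]
```

```bash
python3 - <<'E'
import cv2
b=cv2.imread("pics/top0.png");cv2.imwrite("pics/top0b.png",cv2.resize(b[70:370,70:470],None,fx=2,fy=2,interpolation=cv2.INTER_CUBIC))
b=cv2.imread("pics/scene0.png");cv2.imwrite("pics/scene0b.png",cv2.resize(b[90:290,150:420],None,fx=2.9,fy=2.9,interpolation=cv2.INTER_CUBIC))
E
```

```text
(no output)
```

View pics/top0b.png

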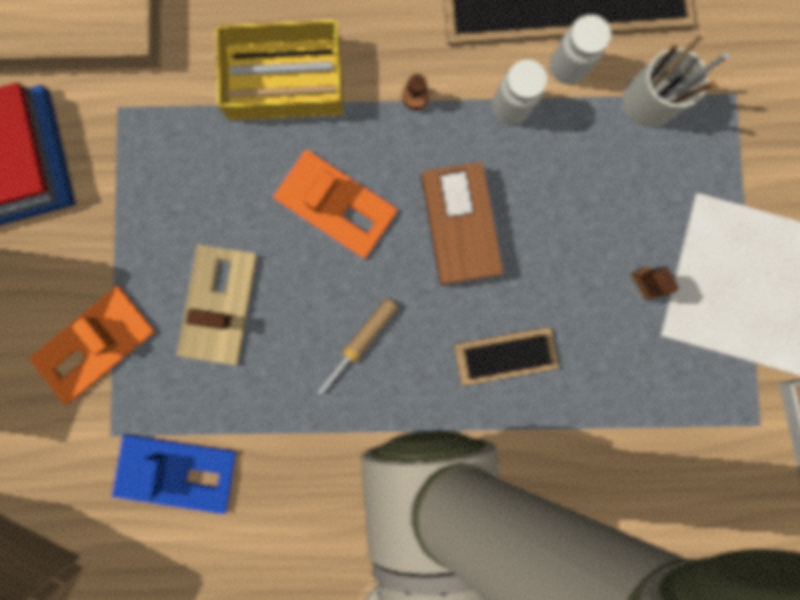

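View pics/scene0b.png

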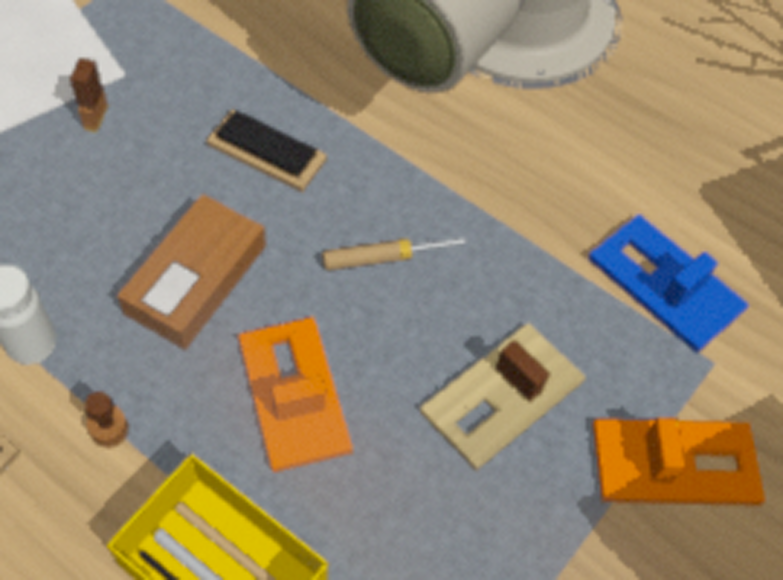

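Top crop: the look-alikes are orange (335,205), orange (92,345), blue (175,475), and a plain plywood plate with a dark handle at (217,305). The plywood one fits: its window is at (220,275) and its handle at (208,318). The block is at (463,222) with its pad at (457,195). The rectangular stamp is at (655,283); the round one, at (415,92), isn't the one to use. The enlarged scene crop shows the same thing: plywood guide at (500,395), stamp at (88,95).

I'll fit poses to silhouettes in both views.

```bash
cat > h.py <<'E'
import numpy as np, cv2
from scipy.optimize import minimize
from rig import telemetry, eyes, ctrl, nets
S=4
def proj(p,P):
    P=np.atleast_2d(P); c=P@p["view"][:3,:3].T+p["view"][:3,3]
    return np.c_[p["cx"]-p["fx"]*c[:,0]/c[:,2], p["cy"]+p["fy"]*c[:,1]/c[:,2]]
def unproj(p,uv,z):
    R,t=p["view"][:3,:3],p["view"][:3,3]
    d=R.T@np.array([(uv[0]-p["cx"])/p["fx"],-(uv[1]-p["cy"])/p["fy"],-1]); o=-R.T@t
    return o+d*(z-o[2])/d[2]
def box(cx,cy,lx,ly,z0,z1): return np.array([[cx+i*lx/2,cy+j*ly/2,z] for i in(-1,1) for j in(-1,1) for z in(z0,z1)])
BOX={"block":[box(0,0,150,80,0,40)],"guide":[box(0,0,150,80,0,12),box(-20,0,20,50,12,56)],
 "stamp":[box(0,0,40,16,0,36),box(0,0,34,22,36,86)]}
def place(B,q,z=0):
    c,s=np.cos(q[2]),np.sin(q[2]); return B@np.array([[c,s,0],[-s,c,0],[0,0,1]])+[q[0],q[1],z]
def render(p,name,q,roi,z=0):
    x0,y0,x1,y1=roi; m=np.zeros(((y1-y0)*S,(x1-x0)*S),np.uint8)
    for B in BOX[name]:
        uv=(proj(p,place(B,q,z))-[x0,y0]+.5)*S-.5
        cv2.fillConvexPoly(m,cv2.convexHull(np.round(uv*16).astype(np.int32)),255,cv2.LINE_AA,4)
    return m
def mask(p,roi,f):
    x0,y0,x1,y1=roi; im=cv2.resize(p["frame"][y0:y1,x0:x1],None,fx=S,fy=S,interpolation=cv2.INTER_CUBIC)
    m=f(im); n,l,st,_=cv2.connectedComponentsWithStats(m)
    m=(l==1+np.argmax(st[1:,4])).astype(np.uint8)*255
    cs,_=cv2.findContours(m,cv2.RETR_EXTERNAL,cv2.CHAIN_APPROX_NONE); return cv2.drawContours(m,cs,-1,255,-1)
def fit(views,name,q0,f,z=0):
    ms=[]
    for p in views:
        uv=np.vstack([proj(p,place(B,q0,z)) for B in BOX[name]]); a=np.floor(uv.min(0)-9).astype(int);b=np.ceil(uv.max(0)+9).astype(int)
        roi=(*a,*b); ms.append((p,roi,mask(p,roi,f)))
    cost=lambda q:sum(cv2.absdiff(render(p,name,q,r,z),m).sum()/255./(m>0).sum() for p,r,m in ms)
    best=None
    for d in(-.15,0,.15):
        q=np.array(q0)+[0,0,d]
        r=minimize(cost,q,method="Nelder-Mead",options=dict(initial_simplex=[q,q+[8,0,0],q+[0,8,0],q+[0,0,.15]],xatol=.02,fatol=1e-6))
        if best is None or r.fun<best.fun: best=r
    vis=[]
    for p,r,m in ms:
        v=cv2.resize(p["frame"][r[1]:r[3],r[0]:r[2]],None,fx=S,fy=S)[...,::-1].copy()
        for M,c in((m,(0,255,0)),(render(p,name,best.x,r,z),(0,0,255))):
            cs,_=cv2.findContours((M>127).astype(np.uint8),0,1); cv2.drawContours(v,cs,-1,c,1)
        vis.append(v)
    return best.x,best.fun,vis
sat=lambda im:((im[...,0].astype(int)-im[...,2])>22).astype(np.uint8)
def tile(vs,fn,w=800):
    h=max(v.shape[0] for v in vs); t=np.hstack([cv2.copyMakeBorder(v,0,h-v.shape[0],0,0,0) for v in vs])
    s=min(1,w/t.shape[1],600/t.shape[0]); cv2.imwrite(fn,cv2.resize(t,None,fx=s,fy=s))
E
cat > fit0.py <<'E'
from h import *
T,C=eyes.capture("top"),eyes.capture("scene")
cr=lambda x,y,z:unproj(T,(70+x/2,70+y/2),z)
b=cr(463,222,40);bp=cr(457,195,40)
g=cr(217,305,12);gw=cr(220,275,12)
s=cr(655,283,86)
vs=[]
for n,c,a in(("block",b,bp-b),("guide",g,gw-g),("stamp",s,None)):
    yaw=0.9 if a is None else np.arctan2(a[1],a[0])
    for V in((T,C),(T,),(C,)):
      for y in ((yaw,) if a is not None else (0.,.5,1.,1.5,2.,2.5)):
        q,fv,vis=fit(V,n,[c[0],c[1],y],sat); print(n,len(V),np.round(q,3),round(fv,3))
        if len(V)==2 and y==yaw or (a is None and len(V)==2 and y==1.): vs+=vis
tile(vs,"pics/fit0.png")
E
python3 fit0.py
```

```text
block 2 [ 5.4844e+02 -4.2265e+01  1.4600e-01] 0.034
block 1 [ 5.48586e+02 -4.19860e+01  1.50000e-01] 0.018
block 1 [ 5.47908e+02 -4.25230e+01  1.48000e-01] 0.014
guide 2 [ 4.47496e+02  2.86771e+02 -1.81000e-01] 0.061
guide 1 [ 4.47850e+02  2.87692e+02 -1.77000e-01] 0.021
guide 1 [ 4.46946e+02  2.86159e+02 -1.77000e-01] 0.02
stamp 2 [ 465.413 -282.712    0.597] 0.41
stamp 2 [ 465.315 -282.63     0.615] 0.41
stamp 2 [ 465.382 -282.461    0.611] 0.411
stamp 2 [ 465.538 -283.059    0.58 ] 0.411
stamp 2 [ 465.455 -282.9      3.738] 0.41
stamp 2 [ 465.41  -282.684    3.743] 0.409
stamp 1 [ 4.64528e+02 -2.82939e+02  2.64000e-01] 0.201
stamp 1 [ 4.64664e+02 -2.82969e+02  2.47000e-01] 0.201
stamp 1 [ 4.64624e+02 -2.82928e+02  2.47000e-01] 0.201
stamp 1 [ 4.64630e+02 -2.82892e+02  2.59000e-01] 0.201
stamp 1 [ 462.193 -276.158    2.136] 0.462
stamp 1 [ 464.598 -282.923    3.386] 0.201
stamp 1 [ 467.592 -281.545    0.639] 0.168
stamp 1 [ 467.52  -281.657    0.645] 0.168
stamp 1 [ 467.442 -281.672    0.645] 0.167
stamp 1 [ 468.373 -280.289    1.286] 0.29
stamp 1 [ 468.235 -280.127    1.296] 0.29
stamp 1 [ 466.793 -281.135    2.615] 0.352
```

View pics/fit0.png

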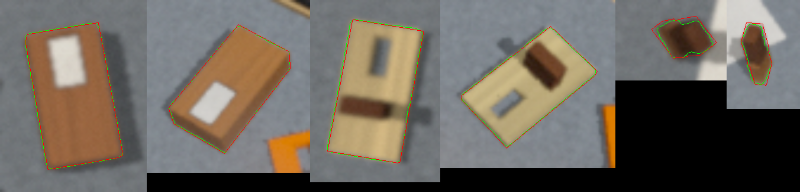

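Block and guide fit well: the two views agree to about 1.5 mm. The stamp mask needs a better threshold, which can wait until I need it. Next I plan the approach to the guide's handle.

```bash
cat > plan.py <<'E'
import sys
from h import *
from scipy.spatial.transform import Rotation as Ro
def down(yaw): return Ro.from_matrix(np.array([[np.cos(yaw),np.sin(yaw),0],[np.sin(yaw),-np.cos(yaw),0],[0,0,-1]]).T.T)
def state():
    s=telemetry.sense(); q=s["ee_rot"]; return s["eef_pos"],Ro.from_quat([q[1],q[2],q[3],q[0]]),s
def plan(vias):
    p,R,s=state(); print("t",round(s["time_s"],2),"pos",np.round(p,1),"yaw",round(np.arctan2(*R.as_matrix()[[1,0],0]),3),"F",np.round(s["force"],1),"w",round(s["grip_width"],3))
    for v in vias:
        t=np.array(v[:3],float);Rt=down(v[3]); rv=(R.inv()*Rt).as_rotvec()
        n=1
        while True:
            st=[]; pp,RR=p,R
            for k in range(n):
                d=RR.inv().apply((t-p)/n)/120; st.append(np.r_[d,rv/n/.5]); RR=RR*Ro.from_rotvec(rv/n)
            if np.abs(st).max()<=1: break
            n+=1
        for a in st: print(v,"rows>=%.1f"%max(np.linalg.norm(a[:3])*120/50,np.linalg.norm(a[3:])*.5/.15),*np.round(a,4))
        p,R=t,Rt
if __name__=="__main__": plan([list(map(float,a.split(","))) for a in sys.argv[1:]])
E
python3 plan.py 400,-200,230,0.7 427.8,290.4,150,1.393 427.8,290.4,22,1.393
```

```text
t 0.7 pos [ 149.  -503.4  231.3] yaw 0.288 F [ 0.5 -0.2  0.1] w 1.003
[400.0, -200.0, 230.0, 0.7] rows>=2.0 0.6808 -0.4577 0.0027 0.0 0.0 -0.2061
[400.0, -200.0, 230.0, 0.7] rows>=2.0 0.7243 -0.3852 0.0027 0.0 0.0 -0.2061
[400.0, -200.0, 230.0, 0.7] rows>=2.0 0.7601 -0.3087 0.0027 0.0 0.0 -0.2061
[400.0, -200.0, 230.0, 0.7] rows>=2.0 0.7878 -0.2289 0.0027 0.0 0.0 -0.2061
[427.8, 290.4, 150.0, 1.393] rows>=2.5 0.7025 -0.7441 0.1667 0.0 0.0 -0.3465
[427.8, 290.4, 150.0, 1.393] rows>=2.5 0.8202 -0.6119 0.1667 0.0 0.0 -0.3465
[427.8, 290.4, 150.0, 1.393] rows>=2.5 0.9134 -0.4613 0.1667 0.0 0.0 -0.3465
[427.8, 290.4, 150.0, 1.393] rows>=2.5 0.9793 -0.2969 0.1667 0.0 0.0 -0.3465
[427.8, 290.4, 22.0, 1.393] rows>=1.3 0.0 0.0 0.5333 0.0 0.0 0.0
[427.8, 290.4, 22.0, 1.393] rows>=1.3 0.0 0.0 0.5333 0.0 0.0 0.0
```

Call:
drive_tool:
  series: "0.68 -0.46 0 0 0 -0.21 1;0.68 -0.46 0 0 0 -0.21 1;0.68 -0.46 0 0 0 -0.21 1"
  newtons: 60

```text
time_s: 1.0
eef_pos: [214.1, -424.0, 231.6]
ee_rot: [-0.0, 0.98, 0.197, 0.0]
force: [0.4, 0.5, 1.3]
grip_width: 1.004
```

Call:
drive_tool:
  series: "0.72 -0.39 0 0 0 -0.21 1;0.72 -0.39 0 0 0 -0.21 1;0.72 -0.39 0 0 0 -0.21 1"

```text
time_s: 1.3
eef_pos: [277.8, -344.5, 232.1]
ee_rot: [-0.0, 0.968, 0.25, 0.001]
force: [0.6, -1.0, 0.7]
grip_width: 1.007
```

Call:
drive_tool:
  series: "0.76 -0.31 0 0 0 -0.21 1;0.76 -0.31 0 0 0 -0.21 1;0.76 -0.31 0 0 0 -0.21 1"

```text
time_s: 1.6
eef_pos: [341.5, -265.0, 232.5]
ee_rot: [-0.0, 0.953, 0.303, 0.001]
force: [-0.1, 0.5, -0.5]
grip_width: 0.998
```

Call:
drive_tool:
  series: "0.79 -0.23 0 0 0 -0.21 1;0.79 -0.23 0 0 0 -0.21 1;0.79 -0.23 0 0 0 -0.21 1;0.79 -0.23 0 0 0 -0.21 1"

```text
time_s: 2.0
eef_pos: [403.2, -188.1, 232.7]
ee_rot: [0.0, 0.936, 0.353, 0.001]
force: [-0.8, -0.9, 0.0]
grip_width: 1.001
```

Call:
drive_tool:
  series: "0.7 -0.74 0.16 0 0 -0.35 1;0.7 -0.74 0.16 0 0 -0.35 1;0.7 -0.74 0.16 0 0 -0.35 1;0.7 -0.74 0.16 0 0 -0.35 1"

```text
time_s: 2.4
eef_pos: [407.0, -65.5, 213.3]
ee_rot: [-0.0, 0.901, 0.434, 0.001]
force: [0.3, -0.6, -0.3]
grip_width: 0.999
```

Call:
drive_tool:
  series: "0.82 -0.61 0.16 0 0 -0.35 1;0.82 -0.61 0.16 0 0 -0.35 1;0.82 -0.61 0.16 0 0 -0.35 1;0.82 -0.61 0.16 0 0 -0.35 1"

```text
time_s: 2.8
eef_pos: [411.2, 57.2, 193.9]
ee_rot: [-0.0, 0.859, 0.511, 0.001]
force: [-0.0, 0.5, 0.5]
grip_width: 1.002
```

Call:
drive_tool:
  series: "0.9 -0.46 0.16 0 0 -0.34 1;0.9 -0.46 0.16 0 0 -0.34 1;0.9 -0.46 0.16 0 0 -0.34 1;0.9 -0.46 0.16 0 0 -0.34 1"

```text
time_s: 3.2
eef_pos: [415.0, 178.4, 174.4]
ee_rot: [-0.0, 0.813, 0.583, 0.0]
force: [0.6, -0.2, 0.2]
grip_width: 0.997
```

```bash
python3 plan.py 427.8,290.4,150,1.393
```

```text
t 3.2 pos [415.  178.4 174.4] yaw 1.244 F [ 0.6 -0.2  0.2] w 0.997
[427.8, 290.4, 150.0, 1.393] rows>=2.3 0.9183 -0.1983 0.204 0.0003 -0.0014 -0.2974
```

Call:
drive_tool:
  series: "0.918 -0.198 0.204 0 0 -0.297 1;0.918 -0.198 0.204 0 0 -0.297 1;0.918 -0.198 0.204 0 0 -0.297 1;0.918 -0.198 0.204 0 0 -0.297 1;0.918 -0.198 0.204 0 0 -0.297 1;0.918 -0.198 0.204 0 0 -0.297 1"

```text
time_s: 3.8
eef_pos: [428.6, 288.5, 150.5]
ee_rot: [0.0, 0.768, 0.641, 0.001]
force: [-0.4, -0.2, 0.4]
grip_width: 1.001
```

```bash
python3 plan.py 427.8,290.4,35,1.393 427.8,290.4,22,1.393
```

```text
t 3.8 pos [428.6 288.5 150.5] yaw 1.39 F [-0.4 -0.2  0.4] w 1.001
[427.8, 290.4, 35.0, 1.393] rows>=2.3 0.0135 -0.0102 0.9629 0.0019 -0.0015 -0.0052
[427.8, 290.4, 22.0, 1.393] rows>=0.3 0.0 0.0 0.1083 0.0 0.0 0.0
```

Call:
drive_tool:
  series: "0.014 -0.01 0.4 0 0 0 1;0.014 -0.01 0.7 0 0 0 1;0.014 -0.01 0.96 0 0 0 1;0.014 -0.01 0.96 0 0 0 1;0.014 -0.01 0.96 0 0 0 1"

```text
time_s: 4.3
eef_pos: [428.6, 289.8, 36.5]
ee_rot: [0.0, 0.768, 0.64, 0.001]
force: [0.3, -0.2, 0.6]
grip_width: 0.999
```

Call:
drive_tool:
  series: "0 0 0.11 0 0 0 1;0 0 0.11 0 0 0 1;0 0 0.11 0 0 0 0;0 0 0.11 0 0 0 0;0 0 0.11 0 0 0 0;0 0 0.11 0 0 0 0;0 0 0.11 0 0 0 0;0 0 0.11 0 0 0 0;0 0 0.11 0 0 0 0;0 0 0.11 0 0 0 0"

```text
time_s: 5.3
eef_pos: [428.8, 289.9, 23.6]
ee_rot: [0.0, 0.768, 0.64, 0.001]
force: [-1.6, 0.4, 6.4]
grip_width: 0.226
```

```bash
python3 - <<'E'
from h import *
import plan
plan.plan([])
T,C=eyes.capture("top"),eyes.capture("scene")
v=[]
for p in (T,C):
    u=proj(p,[440,290,30])[0].astype(int); v.append(cv2.resize(p["frame"][max(0,u[1]-45):u[1]+45,max(0,u[0]-50):u[0]+50],(400,360))[...,::-1])
tile(v,"pics/g1.png")
s=lambda im:((im[...,0].astype(int)-im[...,2])>.16*im[...,0]+2).astype(np.uint8)
vis=[]
for V in((T,),(C,),(T,C)):
  for y in(.2,.6,1.):
    q,f,w=fit(V,"stamp",[465.5,-282,y],s); print(len(V),np.round(q,3),round(f,3))
    if y==.6: vis+=w
tile(vis,"pics/s1.png")
E
```

```text
t 5.3 pos [428.8 289.9  23.6] yaw 1.389 F [-1.6  0.4  6.4] w 0.226
1 [ 4.64310e+02 -2.83261e+02  3.50000e-01] 0.144
1 [ 4.64194e+02 -2.83226e+02  3.42000e-01] 0.143
1 [ 4.64244e+02 -2.83129e+02  3.41000e-01] 0.143
1 [ 467.649 -281.274    0.643] 0.161
1 [ 467.701 -281.216    0.636] 0.161
1 [ 467.652 -281.236    0.634] 0.161
2 [ 465.141 -283.132    0.583] 0.339
2 [ 465.14  -282.829    0.598] 0.339
2 [ 465.186 -283.016    0.593] 0.338
```

View pics/g1.png

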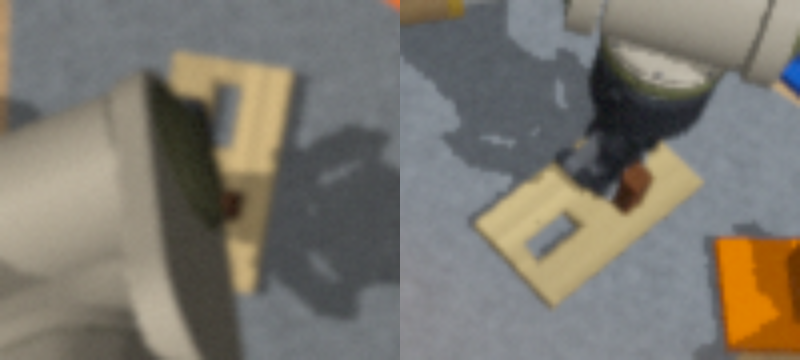

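View pics/s1.png

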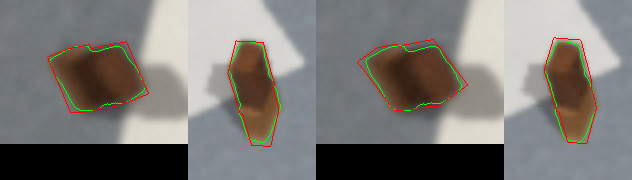

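Guide gripped: width 0.226 is about 19–20 mm, which matches the handle. In the pictures the jaws sit on the dark handle, at top tile (230,205) and scene tile (600,175). Now lift and carry.

Call:
drive_tool:
  series: "0 0 -0.2 0 0 0 0;0 0 -0.4 0 0 0 0;0 0 -0.7 0 0 0 0;0 0 -0.7 0 0 0 0;0 0 -0.7 0 0 0 0"

```text
time_s: 5.9
eef_pos: [428.2, 289.7, 107.0]
ee_rot: [0.0, 0.768, 0.64, 0.001]
force: [0.3, -0.2, -5.1]
grip_width: 0.228
```

```bash
python3 plan.py 528.5,-45.2,107,1.719
```

```text
t 5.9 pos [428.2 289.7 107. ] yaw 1.389 F [ 0.3 -0.2 -5.1] w 0.228
[528.5, -45.2, 107.0, 1.719] rows>=2.3 -0.8646 0.442 -0.0002 0.0011 -0.0005 -0.2198
[528.5, -45.2, 107.0, 1.719] rows>=2.3 -0.9079 0.3445 -0.0002 0.0011 -0.0005 -0.2198
[528.5, -45.2, 107.0, 1.719] rows>=2.3 -0.9402 0.2428 -0.0001 0.0011 -0.0005 -0.2198
```

Call:
drive_tool:
  series: "-0.3 0.15 0 0 0 -0.07 0;-0.6 0.3 0 0 0 -0.15 0;-0.865 0.442 0 0 0 -0.22 0;-0.865 0.442 0 0 0 -0.22 0"

```text
time_s: 6.3
eef_pos: [461.8, 174.6, 105.1]
ee_rot: [-0.0, 0.733, 0.68, -0.001]
force: [-0.5, 0.8, -4.4]
grip_width: 0.227
```

Call:
drive_tool:
  series: "-0.3 0.11 0 0 0 -0.07 0;-0.6 0.23 0 0 0 -0.15 0;-0.908 0.344 0 0 0 -0.22 0;-0.908 0.344 0 0 0 -0.22 0"

```text
time_s: 6.7
eef_pos: [495.1, 59.7, 103.4]
ee_rot: [-0.001, 0.696, 0.718, -0.002]
force: [-0.8, 1.1, -4.0]
grip_width: 0.227
```

Call:
drive_tool:
  series: "-0.3 0.08 0 0 0 -0.07 0;-0.6 0.16 0 0 0 -0.15 0;-0.9 0.24 0 0 0 -0.22 0;-0.9 0.24 0 0 0 -0.22 0;-0.9 0.24 0 0 0 -0.22 0"

```text
time_s: 7.2
eef_pos: [526.5, -47.0, 101.8]
ee_rot: [-0.003, 0.656, 0.755, -0.002]
force: [0.1, 0.3, -4.2]
grip_width: 0.224
```

```bash
python3 plan.py 528.5,-45.2,80,1.719
```

```text
t 7.2 pos [526.5 -47.  101.8] yaw 1.712 F [ 0.1  0.3 -4.2] w 0.224
[528.5, -45.2, 80.0, 1.719] rows>=0.4 0.0124 0.0195 0.1815 -0.0137 -0.0023 -0.0148
```

Call:
drive_tool:
  series: "0.012 0.02 0.25 -0.014 -0.002 -0.015 0;0.012 0.02 0.25 -0.014 -0.002 -0.015 0;0.012 0.02 0.25 -0.014 -0.002 -0.015 0;0.012 0.02 0.25 -0.014 -0.002 -0.015 0;0.012 0.02 0.25 -0.014 -0.002 -0.015 0"

```text
time_s: 7.7
eef_pos: [529.0, -45.1, 72.8]
ee_rot: [0.001, 0.653, 0.758, 0.0]
force: [0.2, 0.2, -4.4]
grip_width: 0.221
```

```bash
python3 - <<'E'
from h import *
import plan
plan.plan([[528.5,-45.2,66,1.719]])
C=eyes.capture("scene");T=eyes.capture("top")
z=plan.state()[0][2]-23.6
v=[]
for p in(T,C):
    w=cv2.resize(p["frame"],None,fx=4,fy=4,interpolation=cv2.INTER_CUBIC)[...,::-1].copy()
    for q,n,zz,c in(([548.3,-42.3,.148],"block",0,(255,0,0)),([548.3,-42.3,.148],"guide",z,(0,255,0))):
        B=place(BOX[n][0],q,zz); top=B[[1,3,7,5]]
        cv2.polylines(w,[np.round((proj(p,top)+.5)*4).astype(int)],True,c,1)
    win=place(np.array([[38+i*21,j*9,12] for i,j in((-1,-1),(-1,1),(1,1),(1,-1))]),[548.3,-42.3,.148],z)
    cv2.polylines(w,[np.round((proj(p,win)+.5)*4).astype(int)],True,(0,255,0),1)
    u=(proj(p,[548,-42,50])[0]*4).astype(int); v.append(w[u[1]-200:u[1]+200,u[0]-200:u[0]+200])
tile(v,"pics/p1.png")
E
```

```text
t 7.7 pos [529.  -45.1  72.8] yaw 1.719 F [ 0.2  0.2 -4.4] w 0.221
[528.5, -45.2, 66, 1.719] rows>=0.1 -0.0002 -0.0042 0.0568 0.0032 0.0013 0.0008
```

View pics/p1.png

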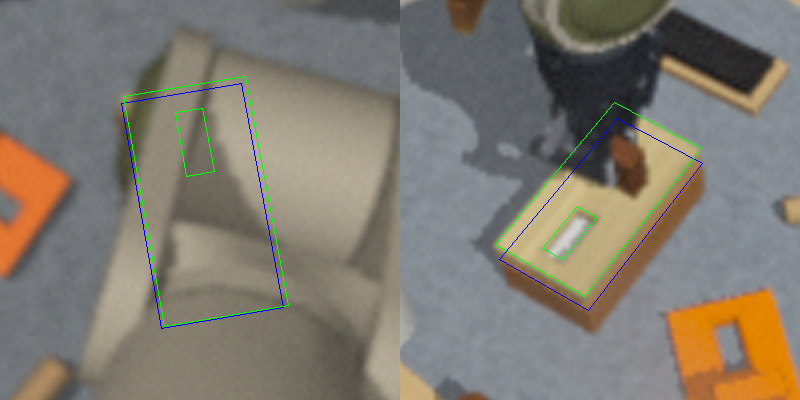

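Picture p1 (6 viewed): in the scene tile the plate matches the green prediction, and the white pad shows through the window at (570,233). Lowering gently.

Call:
drive_tool:
  series: "0 -0.004 0.02 0.003 0.001 0 0;0 -0.004 0.04 0.003 0.001 0 0;0 -0.004 0.055 0.003 0.001 0 0;0 -0.004 0.055 0.003 0.001 0 0"

```text
time_s: 8.2
eef_pos: [528.1, -45.3, 65.5]
ee_rot: [-0.0, 0.653, 0.758, -0.0]
force: [-0.4, 0.3, -3.0]
grip_width: 0.223
```

Call:
drive_tool:
  series: "0 0 0.008 0 0 0 0;0 0 0.016 0 0 0 0;0 0 0.02 0 0 0 0;0 0 0.02 0 0 0 0"

```text
time_s: 8.6
eef_pos: [528.2, -45.3, 63.6]
ee_rot: [-0.0, 0.653, 0.758, -0.0]
force: [-4.8, -0.0, 4.8]
grip_width: 0.224
```

Call:
drive_tool:
  series: "0 0 0 0 0 0 0.3;0 0 0 0 0 0 0.4;0 0 0 0 0 0 0.6;0 0 0 0 0 0 0.6;0 0 0 0 0 0 0.6;0 0 0 0 0 0 0.6"

```text
time_s: 9.2
eef_pos: [528.2, -45.3, 63.6]
ee_rot: [-0.0, 0.653, 0.758, -0.0]
force: [-0.1, 0.4, -0.5]
grip_width: 0.601
```

Call:
drive_tool:
  series: "0 0 -0.3 0 0 0 0.6;0 0 -0.6 0 0 0 0.8;0 0 -0.9 0 0 0 1;0 0 -0.9 0 0 0 1;0 0 -0.9 0 0 0 1"

```text
time_s: 9.7
eef_pos: [528.3, -45.3, 171.8]
ee_rot: [0.0, 0.653, 0.758, -0.0]
force: [-1.0, 0.0, -0.4]
grip_width: 1.0
```

```bash
python3 plan.py 410,-290,200,0.6
```

```text
t 9.7 pos [528.3 -45.3 171.8] yaw 1.719 F [-1.   0.  -0.4] w 1.0
[410.0, -290.0, 200.0, 0.6] rows>=2.5 -0.6236 -0.4254 -0.0784 0.0001 0.0001 0.7461
[410.0, -290.0, 200.0, 0.6] rows>=2.5 -0.7358 -0.1689 -0.0784 0.0001 0.0001 0.7461
[410.0, -290.0, 200.0, 0.6] rows>=2.5 -0.7467 0.1109 -0.0784 0.0001 0.0001 0.7461
```

Call:
drive_tool:
  series: "-0.62 -0.43 -0.1 0 0 0.75 1;-0.62 -0.43 -0.1 0 0 0.75 1;-0.62 -0.43 -0.1 0 0 0.75 1;-0.62 -0.43 -0.1 0 0 0.75 1"

```text
time_s: 10.1
eef_pos: [487.5, -127.0, 182.5]
ee_rot: [-0.001, 0.783, 0.622, -0.0]
force: [-0.4, -0.2, -0.4]
grip_width: 0.995
```

Call:
drive_tool:
  series: "-0.74 -0.17 -0.1 0 0 0.75 1;-0.74 -0.17 -0.1 0 0 0.75 1;-0.74 -0.17 -0.1 0 0 0.75 1;-0.74 -0.17 -0.1 0 0 0.75 1"

```text
time_s: 10.5
eef_pos: [447.2, -208.8, 193.6]
ee_rot: [-0.002, 0.885, 0.465, -0.001]
force: [-0.1, -0.4, -0.2]
grip_width: 0.997
```

```bash
python3 plan.py 290,-350,230,0.6
```

```text
t 10.5 pos [ 447.2 -208.8  193.6] yaw 0.967 F [-0.1 -0.4 -0.2] w 0.997
[290.0, -350.0, 230.0, 0.6] rows>=2.1 -0.856 -0.2064 -0.1508 -0.0038 0.0007 0.3675
[290.0, -350.0, 230.0, 0.6] rows>=2.1 -0.8793 -0.0462 -0.1513 -0.0038 0.0007 0.3675
```

Call:
drive_tool:
  series: "-0.86 -0.21 -0.15 0 0 0.37 1;-0.86 -0.21 -0.15 0 0 0.37 1;-0.86 -0.21 -0.15 0 0 0.37 1"

```text
time_s: 10.8
eef_pos: [366.3, -281.0, 211.7]
ee_rot: [-0.002, 0.924, 0.382, -0.001]
force: [0.5, -0.5, -0.3]
grip_width: 0.997
```

Call:
drive_tool:
  series: "-0.88 -0.05 -0.15 0 0 0.37 1;-0.88 -0.05 -0.15 0 0 0.37 1;-0.88 -0.05 -0.15 0 0 0.37 1;-0.88 -0.05 -0.15 0 0 0.37 1"

```text
time_s: 11.2
eef_pos: [287.5, -351.3, 229.5]
ee_rot: [-0.002, 0.955, 0.296, -0.001]
force: [-0.2, 1.7, -0.4]
grip_width: 1.0
```

```bash
cat > look.py <<'E'
from h import *
def avg(n,k=5):
    ps=[eyes.capture(n) for _ in range(k)]; p=dict(ps[-1]); p["frame"]=np.mean([x["frame"] for x in ps],0).round().astype(np.uint8); return p
E
python3 - <<'E'
from look import *
import plan
T,C=avg("top"),avg("scene"); plan.plan([])
np.save("T.npy",T,allow_pickle=True);np.save("C.npy",C,allow_pickle=True)
for V in((T,),(C,),(T,C)):
    q,f,w=fit(V,"guide",[548.3,-42.3,.148],sat,40) ; print("guide",np.round(q,3),round(f,3))
v=[]
def ov(p,c,name,qs,k,h,z=0):
    w=cv2.resize(p["frame"],None,fx=k,fy=k,interpolation=cv2.INTER_CUBIC)[...,::-1].copy()
    for q,col in qs:
        for B in BOX[name]:
            uv=np.round((proj(p,place(B,q,z))+.5)*k-.5).astype(int)
            for i,j in((0,1),(2,3),(4,5),(6,7),(0,2),(2,6),(6,4),(4,0),(1,3),(3,7),(7,5),(5,1)): cv2.line(w,uv[i].tolist(),uv[j].tolist(),col,1)
    u=(proj(p,c)[0]*k).astype(int); return w[u[1]-h:u[1]+h,u[0]-h:u[0]+h]
c=[465.5,-282,43]
for p in(T,C):
    v+=[cv2.resize(ov(p,c,"stamp",[],12,190),(260,260)),cv2.resize(ov(p,c,"stamp",[([465.5,-282.5,.6],(0,255,0))],12,190),(260,260)),]
r=[np.hstack(v[:2]+[cv2.resize(ov(T,[548,-42,50],"guide",[([548.3,-42.3,.148],(0,255,0))],6,190,40),(260,260))]),np.hstack(v[2:]+[cv2.resize(ov(C,[548,-42,50],"guide",[([548.3,-42.3,.148],(0,255,0))],6,190,40),(260,260))])]
cv2.imwrite("pics/l1.png",np.vstack(r))
E
```

```text
t 11.7 pos [ 287.6 -351.1  229.9] yaw 0.6 F [-0.1 -0.   0.1] w 0.998
guide [ 5.47638e+02 -4.11310e+01  1.45000e-01] 0.057
guide [ 5.58762e+02 -2.81780e+01  1.82000e-01] 0.191
guide [ 5.48277e+02 -3.96510e+01  1.44000e-01] 0.266
```

View pics/l1.png

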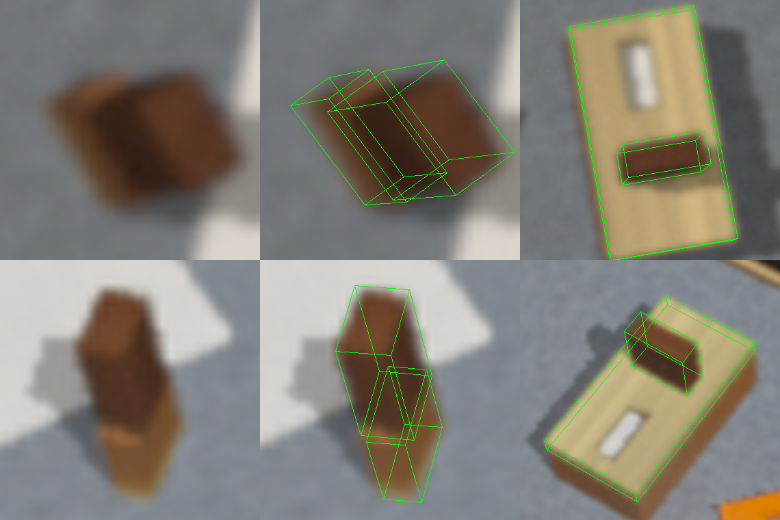

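The guide is set flush: in l1 (7 viewed) the overlay matches in both tiles, and the pad is visible through the window at (640,75) and (622,435). The stamp's x and yaw are only known to about 2 mm and 0.1 rad. So I'll first squeeze it lightly across its long axis to centre and align it, then regrip it across its y.

```bash
python3 plan.py 466,-282.2,160,2.14 466,-282.2,45,2.14
```

```text
t 11.7 pos [ 287.6 -351.1  229.9] yaw 0.6 F [-0.1 -0.   0.1] w 0.998
[466.0, -282.2, 160.0, 2.14] rows>=2.6 0.388 0.0919 0.1444 -0.0023 -0.0006 -0.7701
[466.0, -282.2, 160.0, 2.14] rows>=2.6 0.3252 0.2307 0.1445 -0.0023 -0.0006 -0.7701
[466.0, -282.2, 160.0, 2.14] rows>=2.6 0.2148 0.3358 0.1447 -0.0023 -0.0006 -0.7701
[466.0, -282.2, 160.0, 2.14] rows>=2.6 0.073 0.3917 0.1451 -0.0023 -0.0006 -0.7701
[466.0, -282.2, 45.0, 2.14] rows>=2.3 0.0 0.0 0.9583 0.0 0.0 0.0
```

Call:
drive_tool:
  series: "0.39 0.09 0.14 0 0 -0.77 1;0.39 0.09 0.14 0 0 -0.77 1;0.39 0.09 0.14 0 0 -0.77 1;0.39 0.09 0.14 0 0 -0.77 1"
  newtons: 20

```text
time_s: 12.1
eef_pos: [332.6, -333.3, 212.8]
ee_rot: [-0.002, 0.881, 0.473, -0.001]
force: [0.3, 0.3, 0.7]
grip_width: 1.002
```

Call:
drive_tool:
  series: "0.32 0.23 0.14 0 0 -0.77 1;0.32 0.23 0.14 0 0 -0.77 1;0.32 0.23 0.14 0 0 -0.77 1;0.32 0.23 0.14 0 0 -0.77 1"

```text
time_s: 12.5
eef_pos: [376.7, -316.4, 195.9]
ee_rot: [-0.002, 0.775, 0.633, -0.001]
force: [0.2, -0.1, -0.3]
grip_width: 1.001
```

Call:
drive_tool:
  series: "0.21 0.34 0.14 0 0 -0.77 1;0.21 0.34 0.14 0 0 -0.77 1;0.21 0.34 0.14 0 0 -0.77 1;0.21 0.34 0.14 0 0 -0.77 1"

```text
time_s: 12.9
eef_pos: [421.6, -299.9, 178.9]
ee_rot: [-0.002, 0.64, 0.768, -0.0]
force: [-0.8, 0.7, 1.0]
grip_width: 0.998
```

```bash
python3 plan.py 466,-282.2,160,2.14
```

```text
t 12.9 pos [ 421.6 -299.9  178.9] yaw 1.751 F [-0.8  0.7  1. ] w 0.998
[466.0, -282.2, 160.0, 2.14] rows>=2.6 0.0786 0.3908 0.1564 -0.0058 -0.007 -0.7772
```

Call:
drive_tool:
  series: "0.08 0.39 0.156 -0.006 -0.007 -0.777 1;0.08 0.39 0.156 -0.006 -0.007 -0.777 1;0.08 0.39 0.156 -0.006 -0.007 -0.777 1;0.08 0.39 0.156 -0.006 -0.007 -0.777 1;0.08 0.39 0.156 -0.006 -0.007 -0.777 1"

```text
time_s: 13.4
eef_pos: [465.7, -282.4, 160.3]
ee_rot: [0.0, 0.483, 0.876, -0.0]
force: [0.3, -0.5, 0.6]
grip_width: 0.999
```

```bash
python3 plan.py 466,-282.2,45,2.14
```

```text
t 13.4 pos [ 465.7 -282.4  160.3] yaw 2.134 F [ 0.3 -0.5  0.6] w 0.999
[466.0, -282.2, 45.0, 2.14] rows>=2.3 0.0001 0.0028 0.9609 0.0004 0.0008 -0.0121
```

Call:
drive_tool:
  series: "0 0.003 0.35 0 0 -0.012 1;0 0.003 0.7 0 0 -0.012 1;0 0.003 0.96 0 0 -0.012 1;0 0.003 0.96 0 0 -0.012 1;0 0.003 0.96 0 0 -0.012 0.6;0 0.003 0.96 0 0 -0.012 0.5;0 0.003 0.96 0 0 -0.012 0.43;0 0.003 0.96 0 0 -0.012 0.3;0 0.003 0.96 0 0 -0.012 0.3;0 0.003 0.96 0 0 -0.012 0.3;0 0.003 0.96 0 0 -0.012 0.3"

```text
time_s: 14.5
eef_pos: [466.6, -282.7, 46.5]
ee_rot: [0.001, 0.48, 0.877, -0.0]
force: [-0.6, -0.1, 6.2]
grip_width: 0.392
```

```bash
python3 plan.py
```

```text
t 14.5 pos [ 466.6 -282.7   46.5] yaw 2.14 F [-0.6 -0.1  6.2] w 0.392
```

Width 0.392 is about 34 mm, so the stamp is centred and aligned. Open, rise and turn a quarter turn back.

Call:
drive_tool:
  series: "0 0 0 0 0 0 0.5;0 0 0 0 0 0 0.7;0 0 0 0 0 0 1;0 0 0 0 0 0 1;0 0 -0.4 0 0 0 1;0 0 -0.8 0 0 0 1;0 0 -0.8 0 0 0 1;0 0 -0.8 0 0 0 1"

```text
time_s: 15.3
eef_pos: [466.5, -282.7, 143.1]
ee_rot: [0.002, 0.48, 0.877, -0.001]
force: [0.6, 0.0, -0.9]
grip_width: 1.003
```

Call:
drive_tool:
  series: "0 0 0 0 0 0.8 1;0 0 0 0 0 0.8 1;0 0 0 0 0 0.8 1;0 0 0 0 0 0.8 1"

```text
time_s: 15.7
eef_pos: [466.0, -282.2, 141.6]
ee_rot: [0.001, 0.645, 0.764, -0.0]
force: [0.5, 0.5, 0.0]
grip_width: 1.001
```

Call:
drive_tool:
  series: "0 0 0 0 0 0.8 1;0 0 0 0 0 0.8 1;0 0 0 0 0 0.8 1;0 0 0 0 0 0.8 1"

```text
time_s: 16.1
eef_pos: [465.7, -281.9, 140.6]
ee_rot: [-0.0, 0.784, 0.621, 0.0]
force: [0.1, -0.1, 0.3]
grip_width: 1.004
```

Call:
drive_tool:
  series: "0 0 0 0 0 0.8 1;0 0 0 0 0 0.8 1;0 0 0 0 0 0.8 1;0 0 0 0 0 0.8 1"

```text
time_s: 16.5
eef_pos: [465.5, -281.8, 140.0]
ee_rot: [-0.001, 0.891, 0.455, -0.0]
force: [0.4, 0.5, -1.2]
grip_width: 0.994
```

```bash
python3 plan.py 466.6,-282.7,140,0.569
```

```text
t 16.5 pos [ 465.5 -281.8  140. ] yaw 0.944 F [ 0.4  0.5 -1.2] w 0.994
[466.6, -282.7, 140.0, 0.569] rows>=2.5 -0.0009 0.0116 -0.0001 -0.0025 -0.0001 0.7503
```

Call:
drive_tool:
  series: "0 0.012 0 -0.002 0 0.75 1;0 0.012 0 -0.002 0 0.75 1;0 0.012 0 -0.002 0 0.75 1;0 0.012 0 -0.002 0 0.75 1;0 0.012 0 -0.002 0 0.75 1"

```text
time_s: 17.0
eef_pos: [466.6, -282.6, 139.8]
ee_rot: [-0.0, 0.959, 0.283, -0.0]
force: [0.2, 0.2, 0.5]
grip_width: 1.0
```

```bash
python3 plan.py 466.6,-282.7,44,0.569
```

```text
t 17.0 pos [ 466.6 -282.6  139.8] yaw 0.574 F [0.2 0.2 0.5] w 1.0
[466.6, -282.7, 44.0, 0.569] rows>=1.9 -0.0007 0.0014 0.798 -0.0013 0.0002 0.0109
```

Call:
drive_tool:
  series: "0 0.001 0.3 0 0 0.011 1;0 0.001 0.6 0 0 0.011 1;0 0.001 0.8 0 0 0.011 1;0 0.001 0.8 0 0 0.011 1;0 0.001 0.8 0 0 0.011 0.5;0 0.001 0.8 0 0 0.011 0.4;0 0.001 0.8 0 0 0.011 0.3;0 0.001 0.8 0 0 0.011 0;0 0.001 0.8 0 0 0.011 0;0 0.001 0.8 0 0 0.011 0;0 0.001 0.8 0 0 0.011 0"
  newtons: 70

```text
time_s: 18.1
eef_pos: [467.0, -282.9, 44.6]
ee_rot: [0.0, 0.96, 0.281, 0.0]
force: [-1.8, 0.5, 6.6]
grip_width: 0.253
```

```bash
python3 plan.py; python3 -c "
import numpy as np;print(528.2+58*np.cos(.148),-45.3+58*np.sin(.148))"
```

```text
t 18.1 pos [ 467.  -282.9   44.6] yaw 0.569 F [-1.8  0.5  6.6] w 0.253
585.5659426346941 -36.747303019924466
```

Call:
drive_tool:
  series: "0 0 -0.3 0 0 0 0;0 0 -0.6 0 0 0 0;0 0 -0.95 0 0 0 0;0 0 -0.95 0 0 0 0;0 0 -0.95 0 0 0 0"

```text
time_s: 18.6
eef_pos: [466.8, -282.8, 158.6]
ee_rot: [0.001, 0.96, 0.281, 0.0]
force: [-0.3, 0.8, -3.6]
grip_width: 0.247
```

```bash
python3 plan.py 585.6,-36.7,160,0.148
```

```text
t 18.6 pos [ 466.8 -282.8  158.6] yaw 0.569 F [-0.3  0.8 -3.6] w 0.247
[585.6, -36.7, 160.0, 0.148] rows>=2.7 0.9695 -0.5968 -0.0061 0.0011 -0.0005 0.4213
[585.6, -36.7, 160.0, 0.148] rows>=2.7 0.8232 -0.7863 -0.0059 0.0011 -0.0005 0.4213
```

Call:
drive_tool:
  series: "0.3 -0.2 0 0 0 0.14 0;0.65 -0.4 0 0 0 0.28 0;0.97 -0.6 0 0 0 0.42 0;0.97 -0.6 0 0 0 0.42 0"

```text
time_s: 19.0
eef_pos: [526.7, -154.6, 156.6]
ee_rot: [-0.001, 0.984, 0.18, -0.001]
force: [0.2, -0.0, -2.3]
grip_width: 0.247
```

Call:
drive_tool:
  series: "0.27 -0.26 0 0 0 0.14 0;0.54 -0.52 0 0 0 0.28 0;0.82 -0.79 0 0 0 0.42 0;0.82 -0.79 0 0 0 0.42 0;0.82 -0.79 0 0 0 0.42 0;0.82 -0.79 0 0 0 0.42 0"

```text
time_s: 19.6
eef_pos: [584.4, -31.9, 155.6]
ee_rot: [-0.001, 0.997, 0.076, -0.002]
force: [-0.0, 0.0, -2.3]
grip_width: 0.247
```

```bash
python3 plan.py 585.6,-36.7,106,0.148
```

```text
t 19.6 pos [584.4 -31.9 155.6] yaw 0.152 F [-0.   0.  -2.3] w 0.247
[585.6, -36.7, 106.0, 0.148] rows>=1.0 0.0053 0.0421 0.4132 -0.006 0.0074 0.0079
```

Call:
drive_tool:
  series: "0.005 0.042 0.15 -0.006 0.007 0.008 0;0.005 0.042 0.3 -0.006 0.007 0.008 0;0.005 0.042 0.38 -0.006 0.007 0.008 0;0.005 0.042 0.38 -0.006 0.007 0.008 0;0.005 0.042 0.38 -0.006 0.007 0.008 0"

```text
time_s: 20.1
eef_pos: [585.7, -37.2, 110.5]
ee_rot: [0.0, 0.997, 0.074, 0.0]
force: [-0.3, -0.6, -1.8]
grip_width: 0.25
```

```bash
python3 - <<'E'
from look import *
import plan
plan.plan([[585.6,-36.7,104,0.148]])
C=avg("scene",4); z=plan.state()[0][2]-44.6
def ov(p,items,k,h,c):
    w=cv2.resize(p["frame"],None,fx=k,fy=k,interpolation=cv2.INTER_CUBIC)[...,::-1].copy()
    for B,q,zz,col in items:
        uv=np.round((proj(p,place(B,q,zz))+.5)*k-.5).astype(int)
        E=((0,1),(1,2),(2,3),(3,0)) if len(B)==4 else ((0,1),(2,3),(4,5),(6,7),(0,2),(2,6),(6,4),(4,0),(1,3),(3,7),(7,5),(5,1))
        for i,j in E: cv2.line(w,uv[i].tolist(),uv[j].tolist(),col,1)
    u=(proj(p,c)[0]*k).astype(int); return w[max(0,u[1]-h):u[1]+h,u[0]-h:u[0]+h]
win=np.array([[38+i*21,j*9,12.] for i,j in((-1,-1),(-1,1),(1,1),(1,-1))])
g=[548,-42.35,.148]
it=[(BOX["guide"][0],g,40,(0,255,0)),(win,g,40,(0,255,0)),(BOX["stamp"][0],[585.6,-36.7,.148],z,(0,0,255)),(BOX["stamp"][1],[585.6,-36.7,.148],z,(0,0,255))]
cv2.imwrite("pics/w1.png",np.hstack([ov(C,[],8,260,[585,-37,60]),ov(C,it,8,260,[585,-37,60])])[:, :])
im=cv2.imread("pics/w1.png");cv2.imwrite("pics/w1.png",cv2.resize(im,None,fx=.76,fy=.76))
E
```

```text
t 20.1 pos [585.7 -37.2 110.5] yaw 0.147 F [-0.3 -0.6 -1.8] w 0.25
[585.6, -36.7, 104, 0.148] rows>=0.1 -0.0004 -0.0045 0.0544 0.0005 -0.0006 -0.0011
```

View pics/w1.png

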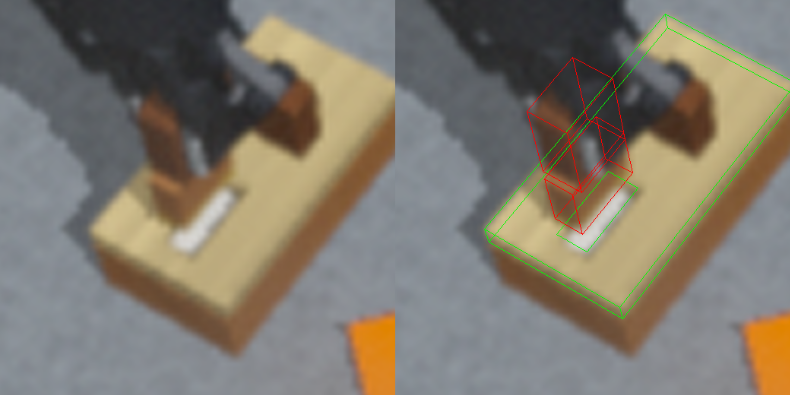

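w1 (8 viewed): the stamp's foot is over the window. By eye the overlay isn't conclusive to 2 mm, so I'll check the window position numerically in the unobstructed pictures I saved.

```bash
python3 - <<'E'
from h import *
T=np.load("T.npy",allow_pickle=True).item();C=np.load("C.npy",allow_pickle=True).item()
BOX["stack"]=[box(0,0,150,80,0,52),box(-20,0,20,50,52,96)]
for V in((T,),(C,),(T,C)):
    q,f,w=fit(V,"stack",[548.3,-42.3,.148],sat); print("stack",np.round(q,3),round(f,3))
rect=lambda lx,ly,z:np.array([[38+i*lx/2,j*ly/2,z] for i,j in((-1,-1),(-1,1),(1,1),(1,-1))])
for V in((T,),(C,),(T,C)):
    D=[]
    for p in V:
        u=proj(p,[585,-37,45])[0].astype(int);x0,y0=u-14
        im=cv2.resize(p["frame"][y0:y0+28,x0:x0+28],None,fx=8,fy=8,interpolation=cv2.INTER_CUBIC).astype(float)
        w=np.clip((im[...,2]-130)/60,0,1); w*= (im[...,2]>130); D.append((p,x0,y0,w))
    def pm(p,x0,y0,q):
        m=None
        for B in(rect(42,18,49),rect(42,18,40)):
            a=np.zeros((224,224),np.uint8); uv=(proj(p,place(B,q))-[x0,y0]+.5)*8-.5
            cv2.fillConvexPoly(a,np.round(uv*16).astype(np.int32),255,cv2.LINE_AA,4); m=a if m is None else np.minimum(m,a)
        return cv2.GaussianBlur(m,(0,0),6)/255.
    cost=lambda v:sum(np.abs(pm(p,x0,y0,[v[0],v[1],.148])-w/w.max()).sum()/w.sum() for p,x0,y0,w in D)
    q0=np.array([548,-42.3]); r=minimize(cost,q0,method="Nelder-Mead",options=dict(initial_simplex=[q0,q0+[4,0],q0+[0,4]]))
    print("window->guide centre",np.round(r.x,2),round(r.fun,3))
E
```

```text
stack [ 5.48235e+02 -4.23200e+01  1.45000e-01] 0.019
stack [ 5.47924e+02 -4.25410e+01  1.47000e-01] 0.017
stack [ 5.48124e+02 -4.24430e+01  1.47000e-01] 0.037
window->guide centre [548.55 -45.14] 0.755
window->guide centre [548.69 -42.82] 0.475
window->guide centre [548.33 -42.83] 1.233
```

The stack fit gives a guide centre of (548.1, −42.4), yaw 0.147. The gripper-derived value is (548.0, −42.35), yaw 0.148, so they agree. Lowering in steps while watching the force.

Call:
drive_tool:
  series: "0 -0.004 0.05 0 0 0 0;0 -0.004 0.09 0 0 0 0;0 -0.004 0.09 0 0 0 0;0 -0.004 0.11 0 0 0 0;0 -0.004 0.13 0 0 0 0;0 -0.004 0.13 0 0 0 0;0 -0.004 0.13 0 0 0 0"

```text
time_s: 21.0
eef_pos: [585.9, -36.4, 95.2]
ee_rot: [0.0, 0.997, 0.074, 0.001]
force: [-0.5, 0.4, -1.9]
grip_width: 0.247
```

```bash
python3 plan.py 585.6,-36.7,86,0.148
```

```text
t 21.0 pos [585.9 -36.4  95.2] yaw 0.148 F [-0.5  0.4 -1.9] w 0.247
[585.6, -36.7, 86.0, 0.148] rows>=0.2 -0.0026 0.0023 0.0764 0.0012 -0.002 -0.0
```

Call:
drive_tool:
  series: "-0.003 0.002 0.015 0.001 -0.002 0 0;-0.003 0.002 0.03 0.001 -0.002 0 0;-0.003 0.002 0.04 0.001 -0.002 0 0;-0.003 0.002 0.04 0.001 -0.002 0 0"

```text
time_s: 21.4
eef_pos: [585.4, -36.6, 90.1]
ee_rot: [-0.0, 0.997, 0.074, -0.0]
force: [-0.2, -1.0, -2.1]
grip_width: 0.248
```

Call:
drive_tool:
  series: "0 0 0.015 0 0 0 0;0 0 0.03 0 0 0 0;0 0 0.04 0 0 0 0;0 0 0.04 0 0 0 0"

```text
time_s: 21.8
eef_pos: [585.3, -36.6, 85.1]
ee_rot: [-0.0, 0.997, 0.074, -0.0]
force: [-0.7, -0.2, -1.9]
grip_width: 0.25
```

The foot slid into the window with no side force. Pressing down in steps.

Call:
drive_tool:
  series: "0 0 0.01 0 0 0 0;0 0 0.02 0 0 0 0;0 0 0.03 0 0 0 0;0 0 0.03 0 0 0 0;0 0 0.03 0 0 0 0"

```text
time_s: 22.3
eef_pos: [585.4, -36.6, 81.8]
ee_rot: [-0.0, 0.997, 0.074, -0.0]
force: [-1.2, -0.0, 3.2]
grip_width: 0.25
```

Call:
drive_tool:
  series: "0 0 0.01 0 0 0 0;0 0 0.02 0 0 0 0;0 0 0.02 0 0 0 0;0 0 0.02 0 0 0 0"

```text
time_s: 22.7
eef_pos: [585.5, -36.6, 79.7]
ee_rot: [0.0, 0.997, 0.074, -0.0]
force: [-1.6, 0.5, 6.2]
grip_width: 0.25
```

Call:
drive_tool:
  series: "0 0 0.008 0 0 0 0;0 0 0.014 0 0 0 0;0 0 0.014 0 0 0 0;0 0 0.014 0 0 0 0;0 0 0.014 0 0 0 0;0 0 0.014 0 0 0 0"

```text
time_s: 23.3
eef_pos: [585.5, -36.6, 78.6]
ee_rot: [0.0, 0.997, 0.074, 0.0]
force: [-3.1, 0.1, 8.7]
grip_width: 0.246
```

```bash
python3 - <<'E'
from look import *
import plan
C=avg("scene",5); plan.plan([]); s=plan.state(); print(np.round(s[1].as_matrix()[:,2],4), np.abs(s[2]["dq"]).max())
k=8;w=cv2.resize(C["frame"],None,fx=k,fy=k,interpolation=cv2.INTER_CUBIC)[...,::-1].copy()
u=(proj(C,[565,-40,60])[0]*k).astype(int); cv2.imwrite("pics/e1.png",w[u[1]-290:u[1]+290,u[0]-290:u[0]+290])
E
```

```text
t 23.55 pos [585.5 -36.6  78.6] yaw 0.148 F [-4.4  1.   7.9] w 0.251
[ 0.e+00 -2.e-04 -1.e+00] 0.0021014200042794237
```

View pics/e1.png

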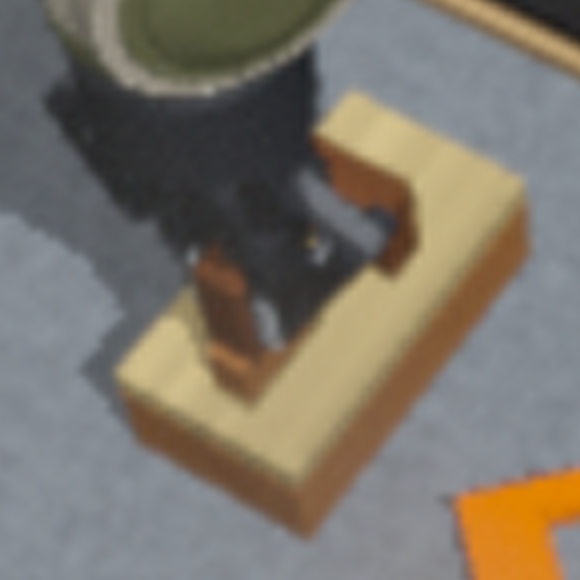

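e1 (9 viewed): the stamp's foot is in the window at (250,375), the guide is flush, and the jaws are on the stamp, clear of the plate. There is a small side force (Fx about −4 N), so I'll ease 0.5 mm towards −x and see.

Call:
drive_tool:
  series: "-0.005 0 0.002 0 0 0 0;-0.005 0 0.002 0 0 0 0;-0.005 0 0.002 0 0 0 0;-0.005 0 0.002 0 0 0 0"

```text
time_s: 23.95
eef_pos: [585.4, -36.7, 79.0]
ee_rot: [0.0, 0.997, 0.074, 0.001]
force: [-1.4, 1.9, 7.1]
grip_width: 0.248
```

```bash
python3 - <<'E'
from look import *
import plan
F=[]
for i in range(6): eyes.capture("scene"); F.append(telemetry.sense()["force"])
print(np.round(np.mean(F,0),2)); plan.plan([])
E
```

```text
[-1.49  1.24  7.04]
t 24.25 pos [585.4 -36.7  79. ] yaw 0.148 F [-1.6  1.6  6.7] w 0.251
```

Side force is down to about 1.5 N. Force gives about 4 mm of travel and the TCP height about 4.6 mm, both inside 2.5–8.5 mm. Handing in.

```bash
python3 -c "
from h import *
print(ctrl.finish_job())"
```

```text
the job is handed in; nothing more can be done
None
```

The guide is set on the block and let go. The rectangular stamp is still gripped, its foot through the window and holding the pad pressed. I handed the job in at about 24 s of the 64 s allowed; the interface reports no verdict.

**Guide:** before I inserted the stamp, the picture fit put the guide and block together at (548.1, −42.4), yaw 0.147. The gripper pose at release gave (548.0, −42.35), yaw 0.148, so the guide is flush to well under a millimetre by that check.

**Stamp:** I squeezed it lightly across its long side to centre and align it, then regripped it across its short side. The foot went into the window without side force. The tool was vertical within 0.001 rad at the last check before a final 0.5 mm shift.

**Pad travel:** the two estimates differ slightly. The net force of about 9 N suggests 4 mm, and the tool height suggests 4.6 mm. Both are inside the allowed 2.5–8.5 mm and near half-way.

**Checks that disagreed or were not done:**
- A separate fit of just the white patch seen through the window was poor and 0.5–3 mm off, so I did not use it.
- The overlay view of the stamp above the window was unclear by eye.
- While pressing, a side force of about 4 N built up. I eased the stamp about 0.5 mm, which brought it down to 1.5–2 N.
- I did not measure the guide again after pressing; the last picture, taken just before that shift, showed it still flush.
- I did not measure the other things on the table again. No motion was planned near them.

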